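# Spray-clean a blade fuse and hold it up to the inspection camera

## Robot

A 6-joint arm with a two-finger parallel gripper is mounted at the origin on the work surface. World frame = base frame: x ahead of the robot, y to its left, z up, the work surface at z = 0. Lengths are in m, angles in rad, forces in N, time in s.
With the tool pointing down it reaches from about 0.35 to 0.725 m from the base axis. Payload 6 kg.
Tool frame: the origin (TCP) lies midway between the tips of the shut fingers; the grasp point (between the pads) lies 19 mm behind it (r.grip_point_offset is the z of the grasp point in the tool frame, in m); z points along the fingers, y is the direction in which the jaws open and shut (so a half turn about z gives the same grasp; the last joint's range is limited). The gripper opens to 85 mm and grips with 20 to 120 N. Pads are 22 mm wide; open, the fingers measure 114 mm over their backs; the gripper's body (76 mm by 85 mm) begins 54 mm behind the grasp point. The pads swing forward as they close: fully open they stand 13 mm farther back than shut.
Start: joints at [1.446, 0.04, 0.085, 0, -1.615, -0.334], TCP at [0.266, 0.538, 0.231] pointing down, gripper open.
Joint ranges: [-2.56, 2.56], [-1.29, 2.01], [-1.08, 1.49], [-3.29, 1.98], [-2.81, -0.18], [-2.99, 2.99]. Speed limits (rad/s): [2.57, 2.57, 3.01, 3.14, 3.14, 3.14].

## Interface

Orientations are given as a rotation vector (axis times angle).
In Python, from bench import r, eyes gives the robot as it stands.
- The arm moves only by the shell command python3 -m pendant 'ROWS' [FORCE]. ROWS is JSON, a list that holds one entry, the list of rows, each a list of 7 numbers: the shift along the tool's x, y, z in cm, then the turn, a rotation vector about the tool's x, y, z in degrees, then the opening, from -1 (shut) to 1 (fully open). In form: [[[tx, ty, tz, rx, ry, rz, fingers], ...]]. A call has 1 to 5 rows; each row is the pose to reach, as a shift and turn from the pose measured when the call began, along the tool's axes at that moment; what a row does not reach only later rows make up. A row lasts 1/10 s, in which the tool goes at most 50 mm and 8.59 degrees, less where a joint would pass 70% of its speed; a pose out of reach is approached as far as the arm can. A call with a gripper value outside its range is refused whole. The fingers move at their own pace and stop on an object; FORCE is the grip in N (left out, the last holds). Time passes only in rows, so rows that repeat a pose let the fingers close. It gives the time, the measured TCP pose, the force and the opening at its end, in the units of the state.
- r.get_state(): the state, without advancing time (a new reading comes with each control period).
- eyes.camera(name): name is "side" or "top"; returns a dict with "frame" (384x512x3 uint8, red, green, blue), "range_z" (384x512 float32, m along the optical axis (not along the pixel's ray), 0 where there is no reading), "intrinsics" (3x3 intrinsics, pixels), "origin" and "orientation" of the camera in the world. Camera axes: x right, y down, z forward; pixel columns grow to the right and rows downward; lengths in m; the calibration is good to about 2 mm. A picture is of the moment at which its call begins.
- r.sign_off(): hands the job in, once; it reports no verdict.
The state is a dict: "t": time; "q": joint angles; "qvel": joint speeds; "joint_efforts": joint torques, N m; "position": TCP position; "ee_rot": TCP orientation; "wrist_force": force on the tool from outside, world axes, zero at the start; "ft_torque": the same for the moment, N m; "width": finger opening in m.
Only numpy, scipy, OpenCV 4.12 (cv2) and the standard library are available. Lean on these libraries where they do the work, as an engineer would, in place of code of your own. Each camera call takes 0.05 s, during which the arm holds its last target. There are 200 camera calls.

## Task

Give the blade fuse that stands in the cleaning cradle a shot of contact cleaner: press the spray cap of the can clamped beside it right down, hold it a moment and let it spring back up. Then lift that fuse out and hold it up to the inspection camera, the sprayed blade (the one nearest the can) pointing straight into the lens along its line of sight, its tip 9 cm from the lens and centred in the view, the fuse the right way up and not rolled; the camera looks down at a slant, so tip the fuse up towards it by as much. Finish while still holding it there, still and touching nothing else, and leave everything else on the bench where it is.

Things in the scene. Friction and masses are not known exactly. Their poses are not given: they have to be found in the camera images.
- spray_cap (a joint): Travel in m of the black spray cap on the can in the cleaning station: 0 up, 0.006 fully down. A spring pushes it up with 3.5 N at the top and 7.7 N fully down; it springs back when let go. A press counts from 0.004.
- spray_cap_top (a point): Centre of the flat top of the spray cap: black cylinder 28 mm across, 20 mm high, on an aluminium can with a dark label, 45 mm in diameter, clamped upright in the drip tray, its nozzle pointing at the fuse. 132 mm above the bench when up; moves straight down. x points from the fuse's centre to the can (90 mm from axis to axis), z up.
- cradle (a point): Where the underside of the fuse's body rests in the cradle, 98.5 mm above the bench; axes as spray_cap_top. The cradle is an aluminium bracket: two ears, 3 mm thick, 36 mm wide in y, at x = +-32 mm, tops 129 mm above the bench, each with an open-topped notch 9 mm wide and 18 mm deep in which a blade of the fuse rests loosely. Free space on both y sides of the fuse.
- fuse: The fuse in the cradle: white ceramic body with aluminium end plates, 54 (x) by 30 (y) by 45 (z) mm, 0.13 to 0.2 kg; lugs at both ends rise to 52 mm; a metal blade at each end, 12.5 mm long, 6 mm thick in y, 15 mm high, centred 20 mm above the underside. Origin: centre of the body's underside; x towards the sprayed blade, z up. Grip from above across its 30 mm, at mid-length.
- sprayed_tip (a point): Middle of the end face of the sprayed blade, the one nearest the can: at (39.5, 0, 20) mm in the fuse's frame, same axes as the fuse.
- other_tip (a point): Middle of the end face of the other blade, at (-39.5, 0, 20) mm in the fuse's frame.
- lens (a point): Middle of the front glass of the inspection camera: aluminium camera, black lens, ring light 60 mm across. Its head tilts on a stiff hinge 65 mm behind this point and 250 mm above the bench, set to look 0.15 to 0.5 rad below level; do not shift it. x points back into the camera, against the line of sight; y is level; z up, square to the line of sight.
- focus (a point): The point in the air 90 mm in front of the lens on its line of sight, where the tip of the sprayed blade is to be. Same axes as lens: a fuse shown correctly has its own x, y and z parallel to these x, y and z.
- spare_fuse: Bystander: a fuse just like the one in the cradle, standing on the bench. Origin: centre of its underside; x along its blades.
- big_fuse: Bystander: larger blade fuse, 135 mm over the blades, 48 mm thick, 62 mm high, standing on the bench. Origin: centre of its underside; x along its blades.
- round_fuse: Bystander: round fuse 22 mm in diameter and 58 mm high standing on end. Origin: centre of its underside.
- breaker: Bystander: grey two-pole circuit breaker lying on its back, 84 by 36 mm, 80 mm high. Origin: centre of its underside; x along its length.
- multimeter: Bystander: black and grey multimeter lying flat, 178 by 86 mm, 47 mm high. Origin: centre of its underside; x along its length.
- screwdriver: Bystander: screwdriver with a black handle, 200 mm long, lying flat at the far side of the bench. x points from handle to tip.
- station: The cleaning station as a whole (drip tray, cradle, clamped can), fixed on the bench. Origin: on the bench under the fuse's centre; same axes as cradle. The steel drip tray is 215 by 120 mm with an 18 mm rim.
- camera_stand: The camera's stand with its head, fixed on the bench. Origin: on the bench under the head's pivot; x points backwards, away from where the lens looks; z up. Steel base 130 by 100 mm; post 282 mm high, 65 mm behind the pivot.
There are look-alikes about, which are no part of the job. What is shaped like the station but turquoise is not meant.

How it is judged:
By the outcome, as a careful person would: the job done as asked, in the order asked, and still so for the second after the job is handed in, while the arm keeps its last pose, push and grip.
It also fails if it takes over 53 s, if anything falls off the work surface, if the arm or the gripper's body presses on something with over 40 N, if the wrist force passes 120 N, or if a joint passes its speed limit or range.

## Working session

There is one attempt and no reset: what is moved stays moved. The work goes in short steps, Python scripts to look and compute and a shell command to move; the robot and the scene stay as the last step left them, time stands still between calls to the robot, and variables do not carry over. Pictures are saved under pics/ and viewed, about 8 in all and at most 12, crops included, and the job is handed in when it is done.

```bash
ls; mkdir -p pics; python3 - <<'E'
from bench import r, eyes
import cv2, pickle
s=r.get_state(); print({k:(v if not hasattr(v,'round') else v) for k,v in s.items()}); print(r.grip_point_offset)
d={}
for n in("side","top"):
    c=eyes.camera(n); d[n]=c; cv2.imwrite(f"pics/{n}0.png",c["frame"][:,:,::-1]); print(n,c["intrinsics"],c["origin"],c["orientation"])
pickle.dump(d,open("d0.pkl","wb"))
E
```

```text
pics
{'t': 0.0, 'q': array([ 1.44572305e+00,  4.08487369e-02,  8.38056311e-02, -5.07919741e-04,
       -1.61553370e+00, -3.33681179e-01]), 'qvel': array([ 0.00231827,  0.00061981,  0.00038398, -0.00073949,  0.00017158,
       -0.00016939]), 'joint_efforts': array([ 1.10382887e-03, -3.68207359e+01,  3.47424138e+01,  6.93218306e+00,
       -5.35917192e-03, -1.11896907e-05]), 'position': array([0.26547345, 0.53769204, 0.23024643]), 'ee_rot': array([ 3.05754067e+00, -7.13858712e-01, -5.01262683e-04]), 'wrist_force': array([ 0.306669  ,  0.40983141, -0.96035619]), 'ft_torque': array([-0.01988178,  0.00775988,  0.03800838]), 'width': 0.08511352657562637}
-0.0187
side [[441.67858087   0.         259.1049478 ]
 [  0.         441.67858087 190.40695702]
 [  0.           0.           1.        ]] [-0.10650217  0.83197056  1.25649107] [-0.80027122  2.56574269 -1.11446424]
top [[396.69823284   0.         255.73568664]
 [  0.         396.69823284 195.83829632]
 [  0.           0.           1.        ]] [ 0.26041333 -0.10817423  1.81405843] [-2.16056517  2.13785985 -0.18725232]
```

View pics/side0.png

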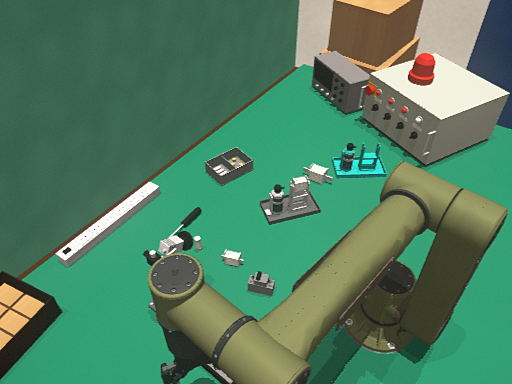

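View pics/top0.png

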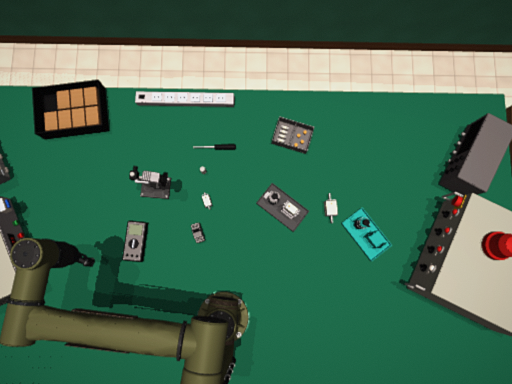

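The side view shows the station at about (290,200), with the can at (277,198) and the fuse at (300,186). The top view shows the station at (282,206), the can at (270,193), the fuse at (291,210), the inspection camera at (150,181), and the turquoise decoy at (366,234). I'll measure next.

```bash
cat > h.py <<'E'
import numpy as np, cv2, pickle
from scipy.spatial.transform import Rotation as R
def ray(c,u,v):
    K=c["intrinsics"]; d=R.from_rotvec(c["orientation"]).as_matrix()@np.array([(u-K[0,2])/K[0,0],(v-K[1,2])/K[1,1],1]); return np.array(c["origin"]),d
def onz(c,u,v,z):
    o,d=ray(c,u,v); return o+d*(z-o[2])/d[2]
def proj(c,p):
    K=c["intrinsics"]; q=R.from_rotvec(c["orientation"]).as_matrix().T@(np.asarray(p)-c["origin"]); return (K@q/q[2])[:2]
def cloud(c):
    K=c["intrinsics"]; z=c["range_z"].astype(float); v,u=np.mgrid[:z.shape[0],:z.shape[1]]
    p=np.stack([(u-K[0,2])/K[0,0]*z,(v-K[1,2])/K[1,1]*z,z],-1)
    p=p@R.from_rotvec(c["orientation"]).as_matrix().T+c["origin"]; p[z==0]=np.nan; return p
def crop(c,x,y,w,h,s): return cv2.resize(c["frame"][y:y+h,x:x+w,::-1],None,fx=s,fy=s,interpolation=cv2.INTER_CUBIC)
E
python3 - <<'E'
from h import *
d=pickle.load(open("d0.pkl","rb")); t=d["top"]; s=d["side"]
a=crop(t,120,155,80,50,5); b=crop(t,250,175,80,60,5); c=crop(s,250,165,80,60,5); e=crop(s,130,220,80,50,5)
im=np.zeros((600,800,3),np.uint8); im[:250,:400]=a; im[300:600,:400]=b; im[300:600,400:]=c; im[:250,400:]=e
cv2.imwrite("pics/crops.png",im)
P=cloud(t)
for n,(x,y,w,h) in dict(st=(255,180,56,52),cam=(126,162,55,40)).items():
    z=P[y:y+h,x:x+w,2]; print(n); print((z[::2,::2]*1000).round(0).astype(int) if n=='x' else np.nanpercentile(z,[1,50,90,99]))
for z0,z1 in((.12,.14),(.14,.16)):
    m=(P[...,2]>z0)&(P[...,2]<z1)
    for x,y,w,h in((255,180,56,52),):
        q=P[y:y+h,x:x+w][m[y:y+h,x:x+w]]; print(z0,len(q),q.mean(0) if len(q) else '')
E
```

```text
st
[-0.00904885  0.00297278  0.02569599  0.14546007]
cam
[-0.00867378  0.00493702  0.26080459  0.27932083]
0.12 88 [ 0.49567225 -0.25869599  0.13188875]
0.14 66 [ 0.4746547  -0.28675334  0.14584949]
```

View pics/crops.png

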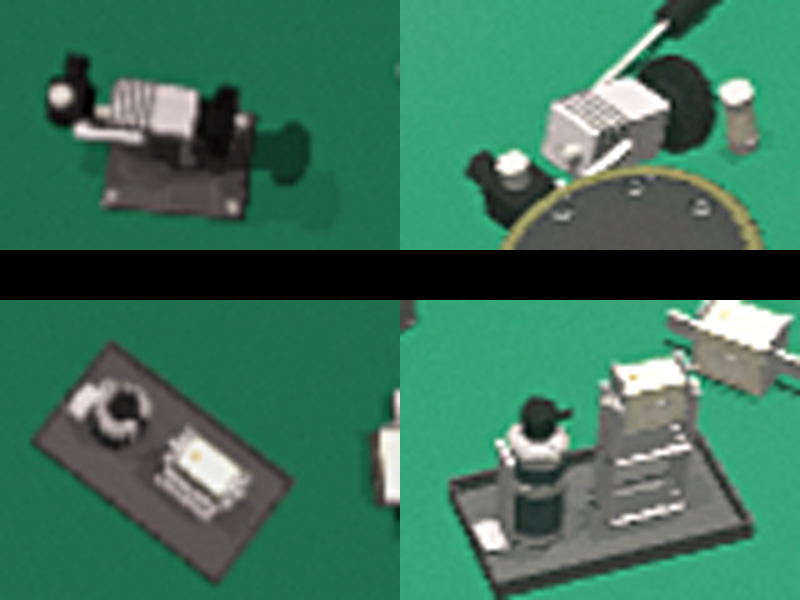

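The crops show the can at top-view px (275,196) and the fuse at (291.6,208), both in the tray. The camera head at about (150,178) points image-right, with its ring light at px (163,180).

```bash
python3 - <<'E'
from h import *
d=pickle.load(open("d0.pkl","rb")); t=d["top"]; s=d["side"]; P=cloud(t); S=cloud(s)
f=t["frame"].astype(int); notg=~((f[...,1]-f[...,0]>25))
def rect(x,y,w,h,z,excl=None):
    m=np.zeros(f.shape[:2],np.uint8); m[y:y+h,x:x+w]=notg[y:y+h,x:x+w]
    if excl is not None: m&=~excl.astype(np.uint8)
    cs,_=cv2.findContours(m,0,2); c=max(cs,key=cv2.contourArea)
    pts=np.array([onz(t,u,v,z)[:2] for u,v in c[:,0]],np.float32)
    return cv2.minAreaRect(pts), cv2.boxPoints(cv2.minAreaRect(pts)).round(3).tolist()
print("tray",rect(250,178,62,55,.018))
def info(n,C,x,y,w,h,z0,z1):
    q=C[y:y+h,x:x+w]; m=(q[...,2]>z0)&(q[...,2]<z1); p=q[m]; 
    if len(p)<5: print(n,len(p));return
    r=cv2.minAreaRect(p[:,:2].astype(np.float32)); print(n,len(p),p.mean(0).round(4),p.min(0).round(3),p.max(0).round(3),"rect",np.round(r[0],4),np.round(r[1],3),round(r[2],1))
info("fuse top",P,282,200,22,20,.138,.165)
info("fuse topS",S,285,170,30,30,.138,.165)
info("cap",P,255,180,28,28,.122,.142)
info("capS",S,262,178,28,24,.122,.142)
info("head",P,126,162,55,40,.2,.33)
info("ears",P,280,197,28,25,.12,.135)
np.set_printoptions(linewidth=250)
print((P[168:202:2,126:178:2,2]*1000).round(0))
i=f[168:202:2,126:178:2].mean(-1).astype(int); print(i)
print("S head"); print((S[222:262:2,150:196:2,2]*1000).round(0))
for u,v,z in((131,175,.27),(150,178,.28),(163,180,.24)): print(onz(t,u,v,z))
E
```

```text
tray (((0.49258318543434143, -0.26156264543533325), (0.21405337750911713, 0.12080668658018112), 52.61528015136719), [[0.3799999952316284, -0.3100000023841858], [0.47600001096725464, -0.382999986410141], [0.6060000061988831, -0.21299999952316284], [0.5099999904632568, -0.14000000059604645]])
fuse top 75 [ 0.4737 -0.2879  0.1452] [ 0.45  -0.315  0.138] [ 0.501 -0.263  0.163] rect [ 0.4734 -0.2883] [0.053 0.029] 52.6
fuse topS 93 [ 0.467  -0.2868  0.144 ] [ 0.441 -0.32   0.138] [ 0.492 -0.256  0.153] rect [ 0.4679 -0.2884] [0.057 0.035] 50.6
cap 36 [ 0.5266 -0.2189  0.132 ] [ 0.512 -0.235  0.122] [ 0.541 -0.204  0.139] rect [ 0.5274 -0.2204] [0.033 0.026] 83.3
capS 43 [ 0.52   -0.2173  0.1303] [ 0.504 -0.234  0.123] [ 0.536 -0.201  0.139] rect [ 0.519  -0.2172] [0.032 0.032] 4.1
head 431 [0.5766 0.2922 0.26  ] [0.546 0.219 0.201] [0.62  0.366 0.287] rect [0.5795 0.2925] [0.147 0.064] 80.7
ears 29 [ 0.4733 -0.2887  0.1279] [ 0.439 -0.325  0.12 ] [ 0.508 -0.256  0.135] rect [ 0.4753 -0.2901] [0.076 0.036] 48.3
[[  0.   5.   0.  -4. 264. 258.   1.  -8.   0.   2.   6.  -5.  -3.   6.   2.   
[... 5775 characters left out ...]
 0.]
 [280. 281. 280. 264.   4.  -3. 267. 266. 254. 262. 260. 260. 251. 246. 234.  -3.   3.   2.   1.   0.   5.   4.   2.]
 [280. 279. 281. 268. 270.  -4.   1. 246. 255. 260. 638. 639. 638. 639. 637. 638. 636. 638. 637. 635.  -3.  -3.   3.]
 [268. 276. 274. 269. 268. 267. 258. 635. 637. 636. 639. 636. 639. 637. 636. 641. 638. 638. 640. 638. 637. 637.  -1.]
 [267. 271. 264. 266. 268. 262. 637. 637. 639. 638. 639. 639. 641. 638. 639. 639. 639. 639. 640. 639. 640. 637. 638.]
 [261. 266. 266. 269. 637. 637. 640. 638. 638. 642. 639. 640. 638. 641. 640. 639. 640. 638. 639. 640. 638. 640. 638.]]
[0.57934763 0.35715507 0.27      ]
[0.56625829 0.2793974  0.28      ]
[0.56671246 0.23705962 0.24      ]
```

```bash
cat > go.py <<'E'
import sys; from h import *; from bench import r
def rel(p,Rm):
    s=r.get_state(); C=R.from_rotvec(s["ee_rot"]); Rm=R.from_matrix(Rm)
    print("t",round(s["t"],2),"pos",s["position"].round(4),"F",s["wrist_force"].round(1),"w",round(s["width"],4),"q",s["q"].round(2))
    print("shift cm",(C.inv().apply(np.array(p)-s["position"])*100).round(2),"turn deg",np.degrees((C.inv()*Rm).as_rotvec()).round(2))
def down(yaw):
    a=np.radians(yaw); x=np.array([np.cos(a),np.sin(a),0]); z=np.array([0,0,-1.]); return np.stack([x,np.cross(z,x),z],1)
if __name__=="__main__":
    v=list(map(float,sys.argv[1:])); rel(v[:3],down(v[3]))
E
python3 go.py 0.525 -0.218 0.28 -127.4
```

```text
t 0.1 pos [0.2655 0.5377 0.2304] F [-0.5 -0.2 -0. ] w 0.0852 q [ 1.45  0.04  0.08 -0.   -1.62 -0.33]
shift cm [56.73 56.28 -4.86] turn deg [ 6.0000e-02 -9.0000e-02  1.0112e+02]
```

```bash
python3 -m pendant '[[[0,0,-5,0,0,0,-1],[15,15,-5,0,0,20,-1],[15,15,-5,0,0,30,-1],[25,25,-5,0,0,40,-1],[25,25,-5,0,0,40,-1]]]' && python3 go.py 0.525 -0.218 0.28 -127.4
```

```text
t: 0.6
position: [0.3298, 0.3466, 0.2802]
ee_rot: [2.705, -1.593, 0.0]
wrist_force: [1.5, 0.4, -0.1]
width: 0.0122
t 0.6 pos [0.3298 0.3466 0.2802] F [ 1.5  0.4 -0.1] w 0.0122 q [ 1.23 -0.27 -0.11 -0.   -1.73 -0.73]
shift cm [58.83 10.32  0.11] turn deg [ 5.000e-02 -1.200e-01  6.642e+01]
```

```bash
python3 -m pendant '[[[58.8,10.3,0,0,0,66.4,-1],[58.8,10.3,0,0,0,66.4,-1],[58.8,10.3,0,0,0,66.4,-1],[58.8,10.3,0,0,0,66.4,-1],[58.8,10.3,0,0,0,66.4,-1]]]' && python3 go.py 0.525 -0.218 0.28 -127.4
```

```text
t: 1.1
position: [0.4112, 0.1101, 0.2808]
ee_rot: [1.935, -2.474, 0.001]
wrist_force: [1.0, 1.0, 0.3]
width: -0.0004
t 1.1 pos [0.4112 0.1101 0.2808] F [1.  1.  0.3] w -0.0004 q [ 0.74 -0.42 -0.22  0.   -1.77 -0.99]
shift cm [ 29.11 -18.95   0.11] turn deg [-1.000e-02 -7.000e-02  2.346e+01]
```

```bash
python3 -m pendant '[[[29.1,-18.9,0,0,0,23.5,-1],[29.1,-18.9,0,0,0,23.5,-1],[29.1,-18.9,0,0,0,23.5,-1],[29.1,-18.9,0,0,0,23.5,-1],[29.1,-18.9,0,0,0,23.5,-1]]]' && python3 go.py 0.525 -0.218 0.14 -127.4
```

```text
t: 1.6
position: [0.4926, -0.1266, 0.2808]
ee_rot: [1.39, -2.816, 0.001]
wrist_force: [1.6, 1.0, 0.7]
width: -0.0001
t 1.6 pos [ 0.4926 -0.1266  0.2808] F [1.6 1.  0.7] w -0.0001 q [ 0.15 -0.19 -0.04  0.   -1.72 -0.8 ]
shift cm [ 5.27 -8.13 14.09] turn deg [-0.02 -0.05 -0.06]
```

```bash
python3 -m pendant '[[[5.3,-8.1,0,0,0,0,-1],[5.3,-8.1,0,0,0,0,-1],[5.3,-8.1,5,0,0,0,-1],[5.3,-8.1,11,0,0,0,-1],[5.3,-8.1,11,0,0,0,-1]]]' && python3 go.py 0.525 -0.218 0.14 -127.4
python3 - <<'E'
from bench import eyes
from h import *
d={n:eyes.camera(n) for n in("side","top")}; pickle.dump(d,open("d1.pkl","wb"))
t,s=d["top"],d["side"]
im=np.zeros((600,800,3),np.uint8)
im[:300,:400]=crop(t,120,155,80,60,5); im[300:600,:400]=crop(t,250,175,80,60,5); im[300:600,400:]=crop(s,250,165,80,60,5); im[:300,400:]=crop(s,130,220,80,60,5)
cv2.imwrite("pics/crops1.png",im)
E
```

```text
t: 2.1
position: [0.5213, -0.2173, 0.163]
ee_rot: [1.384, -2.809, -0.012]
wrist_force: [-0.4, 0.4, -1.0]
width: 0.0001
t 2.1 pos [ 0.5213 -0.2173  0.163 ] F [-0.4  0.4 -1. ] w 0.0001 q [-0.04 -0.04 -0.12 -0.   -1.5  -0.61]
shift cm [-0.18 -0.36  2.29] turn deg [ 0.65 -0.3  -0.13]
```

View pics/crops1.png

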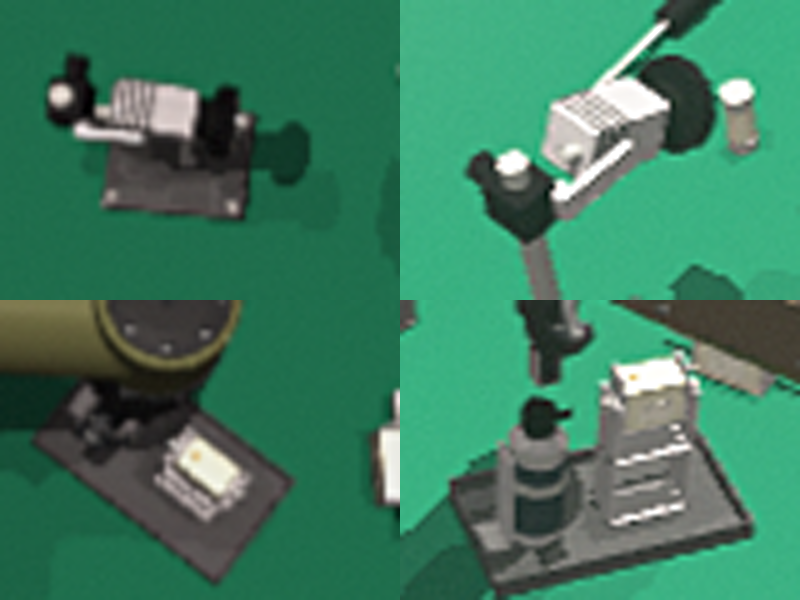

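The side view shows the closed fingertips at about px (279,180), right above the cap at (278,186). The camera head is now unobstructed. I'll press now.

```bash
python3 -c "
from h import *
d=pickle.load(open('d1.pkl','rb'))
print(proj(d['side'],[.5213,-.2173,.163]),proj(d['side'],[.525,-.218,.132]),proj(d['top'],[.525,-.218,.132]))"
python3 -m pendant '[[[-0.2,-0.4,0,0.6,-0.3,0,-1],[-0.2,-0.4,2,0.6,-0.3,0,-1],[-0.2,-0.4,2.6,0.6,-0.3,0,-1],[-0.2,-0.4,2.6,0.6,-0.3,0,-1],[-0.2,-0.4,2.6,0.6,-0.3,0,-1]]]' && python3 go.py 0.525 -0.218 0.126 -127.4
```

```text
[278.45208211 180.68454777] [277.43576842 186.3449333 ] [274.20648294 195.74502693]
t: 2.7
position: [0.5287, -0.219, 0.1456]
ee_rot: [-1.388, 2.81, -0.013]
wrist_force: [0.5, 0.8, -0.3]
width: 0.0002
t 2.7 pos [ 0.5287 -0.219   0.1456] F [ 0.5  0.8 -0.3] w 0.0002 q [-0.04 -0.04 -0.15  0.   -1.45 -0.61]
shift cm [0.15 0.38 1.96] turn deg [-0.59  0.15 -0.02]
```

```bash
python3 -m pendant '[[[0.15,0.4,0,-0.6,0.1,0,-1],[0.15,0.4,0.5,-0.6,0.1,0,-1],[0.15,0.4,1.2,-0.6,0.1,0,-1],[0.15,0.4,1.2,-0.6,0.1,0,-1],[0.15,0.4,1.2,-0.6,0.1,0,-1]]]' && python3 go.py 0.525 -0.218 0.126 -127.4
```

```text
t: 3.2
position: [0.5245, -0.2179, 0.1332]
ee_rot: [1.391, -2.817, -0.001]
wrist_force: [0.3, 0.4, -0.2]
width: -0.0001
t 3.2 pos [ 0.5245 -0.2179  0.1332] F [ 0.3  0.4 -0.2] w -0.0001 q [-0.04 -0.03 -0.17 -0.   -1.44 -0.61]
shift cm [-0.02 -0.05  0.72] turn deg [ 0.04  0.02 -0.02]
```

```bash
python3 -m pendant '[[[0,0,0.4,0,0,0,-1],[0,0,0.7,0,0,0,-1],[0,0,0.7,0,0,0,-1],[0,0,0.7,0,0,0,-1],[0,0,0.7,0,0,0,-1]]]'
```

```text
t: 3.7
position: [0.5248, -0.218, 0.1276]
ee_rot: [-1.391, 2.816, -0.001]
wrist_force: [-2.3, 1.2, 7.1]
width: 0.0004
```

```bash
python3 -m pendant '[[[0,0,0.2,0,0,0,-1],[0,0,0.25,0,0,0,-1],[0,0,0.25,0,0,0,-1],[0,0,0.25,0,0,0,-1],[0,0,0.25,0,0,0,-1]]]'; python3 -m pendant '[[[0,0,0,0,0,0,-1],[0,0,0,0,0,0,-1],[0,0,0,0,0,0,-1],[0,0,0,0,0,0,-1],[0,0,0,0,0,0,-1]]]'
```

```text
t: 4.2
position: [0.5249, -0.2181, 0.1264]
ee_rot: [-1.391, 2.815, -0.002]
wrist_force: [-3.3, 3.1, 7.0]
width: 0.0001
t: 4.7
position: [0.5249, -0.2181, 0.1275]
ee_rot: [-1.392, 2.815, -0.003]
wrist_force: [-2.0, 2.9, 6.9]
width: -0.0001
```

```bash
python3 -m pendant '[[[0,0,0.4,0,0,0,-1],[0,0,0.5,0,0,0,-1],[0,0,0.5,0,0,0,-1],[0,0,0.5,0,0,0,-1],[0,0,0.5,0,0,0,-1]]]';python3 -m pendant '[[[0,0,0.2,0,0,0,-1],[0,0,0.2,0,0,0,-1],[0,0,0.2,0,0,0,-1],[0,0,0.2,0,0,0,-1],[0,0,0.2,0,0,0,-1]]]'
```

```text
t: 5.2
position: [0.525, -0.2182, 0.1261]
ee_rot: [-1.392, 2.813, -0.006]
wrist_force: [-6.5, 5.1, 16.7]
width: 0.0002
t: 5.7
position: [0.5251, -0.2183, 0.1261]
ee_rot: [-1.392, 2.812, -0.008]
wrist_force: [-4.7, 3.6, 10.3]
width: 0.0001
```

The cap has bottomed out: the force rose past 7.7 N and the height stopped at 0.126. I'll release it and rise.

```bash
python3 -m pendant '[[[0,0,-1,0,0,0,-1],[0,0,-4,0,0,0,-1],[0,0,-8,0,0,0,-1],[0,0,-11,0,0,0,-1],[0,0,-11,0,0,0,-1]]]' && python3 go.py 0.473 -0.288 0.235 -127.4
python3 - <<'E'
from h import *
from bench import eyes
d={n:eyes.camera(n) for n in("side","top")}; pickle.dump(d,open("d2.pkl","wb")); t,s=d["top"],d["side"]; S=cloud(s)
q=S[178:202,262:290]; m=(q[...,2]>.118)&(q[...,2]<.145); print("cap z",np.percentile(q[m][:,2],[10,50,90]),m.sum())
# fuse: bright top face in both views: white mask & height
old=pickle.load(open("d0.pkl","rb"))
for n,c,b in(("top",old["top"],(280,197,26,24)),("side",s,(285,165,30,26))):
    x,y,w,h=b; C=cloud(c)[y:y+h,x:x+w]; f=c["frame"][y:y+h,x:x+w].astype(int)
    m=(f.min(-1)>150)&(C[...,2]>.138)&(C[...,2]<.16); v,u=np.nonzero(m); r=cv2.minAreaRect(np.array([onz(c,a+x,bb+y,.1435)[:2] for a,bb in zip(u,v)],np.float32)); print(n,m.sum(),r)
# head: plane fits from clouds
for n,c in(("top",t),("side",s)):
    C=cloud(c); f=c["frame"].astype(int)
    box=(142,172,18,9) if n=="top" else (160,236,24,14)
    x,y,w,h=box; p=C[y:y+h,x:x+w].reshape(-1,3); p=p[(p[:,2]>.25)&(p[:,2]<.29)]
    for _ in range(4):
        A=np.c_[p[:,:2]-p[:,:2].mean(0),np.ones(len(p))]; k=np.linalg.lstsq(A,p[:,2],rcond=None)[0]; e=p[:,2]-A@k; p=p[abs(e)<max(.004,2*e.std())]
    print(n,len(p),"grad",k[:2],"tilt",np.arctan(np.hypot(*k[:2])),"az",np.degrees(np.arctan2(k[1],k[0])),p.mean(0),e.std())
E
```

```text
t: 6.2
position: [0.5258, -0.2187, 0.2417]
ee_rot: [-1.389, 2.807, -0.016]
wrist_force: [-0.9, -0.1, 0.0]
width: -0.0002
t 6.2 pos [ 0.5258 -0.2187  0.2417] F [-0.9 -0.1  0. ] w -0.0002 q [-0.04 -0.05  0.01  0.   -1.62 -0.61]
shift cm [8.71 0.01 0.64] turn deg [-0.79  0.23  0.07]
cap z [0.12327257 0.12990854 0.13372971] 50
top 70 ((0.4724676012992859, -0.28779149055480957), (0.05096597597002983, 0.03041449375450611), 45.461029052734375)
side 71 ((0.4686324894428253, -0.2918368875980377), (0.055461619049310684, 0.03544005751609802), 49.72042465209961)
top 135 grad [0.00670004 0.42523877] tilt 0.40211756770465945 az 89.09732502276545 [0.57690369 0.27984452 0.26785051] 0.003489263922061331
side 227 grad [0.18757543 0.35630865] tilt 0.3828030568827429 az 62.23584882641267 [0.57014151 0.28563719 0.26777372] 0.004115358809174729
```

```bash
python3 -m pendant '[[[8.7,0.1,0,-0.8,0.2,0,1],[8.7,0.1,0,-0.8,0.2,0,1],[8.7,0.1,0,-0.8,0.2,0,1],[8.7,0.1,0,-0.8,0.2,0,1],[8.7,0.1,0,-0.8,0.2,0,1]]]' && python3 go.py 0.4725 -0.2885 0.106 -127.4
```

```text
t: 6.8
position: [0.4711, -0.2858, 0.2351]
ee_rot: [1.392, -2.81, -0.012]
wrist_force: [0.4, 0.0, -0.2]
width: 0.0725
t 6.8 pos [ 0.4711 -0.2858  0.2351] F [ 0.4  0.  -0.2] w 0.0725 q [-0.18 -0.08 -0.03 -0.   -1.63 -0.47]
shift cm [ 0.11 -0.39 12.9 ] turn deg [ 0.52 -0.09  0.1 ]
```

```bash
python3 - <<'E'
from h import *
d=pickle.load(open("d2.pkl","rb")); d0=pickle.load(open("d0.pkl","rb"))
# ring disc: dark points near front, from several clouds
p=[]
for c,b in((d0["top"],(156,168,14,22)),(d["top"],(156,168,14,22)),(d["side"],(174,226,26,30)),(d0["side"],(174,226,26,28))):
    x,y,w,h=b; C=cloud(c)[y:y+h,x:x+w]; f=c["frame"][y:y+h,x:x+w].astype(int)
    m=(f.max(-1)<70)&(C[...,2]>.19)&(C[...,2]<.3); q=C[m]; p.append(q); print(len(q),q.mean(0).round(4),q.min(0).round(3),q.max(0).round(3))
for nm,q in(("top",np.vstack(p[:2])),("side",np.vstack(p[2:]))):
    for _ in range(5):
        c=q.mean(0); n=np.linalg.svd(q-c)[2][2]; e=(q-c)@n; q=q[abs(e)<max(.005,2*e.std())]
    n*=np.sign(n[1]); print(nm,len(q),c,n,"az",np.degrees(np.arctan2(n[1],n[0])),"tilt",np.arcsin(n[2]),e.std())
# base rectangle from top, lower part visible
c=d0["top"]; f=c["frame"].astype(int); C=cloud(c)
m=(~(f[...,1]-f[...,0]>20))&(abs(C[...,2]-.012)<.02); mm=np.zeros_like(m); mm[176:200,138:174]=m[176:200,138:174]
cs,_=cv2.findContours(mm.astype(np.uint8),0,2); k=max(cs,key=cv2.contourArea)
r=cv2.minAreaRect(np.array([onz(c,u,v,.012)[:2] for u,v in k[:,0]],np.float32)); print("base",r,cv2.boxPoints(r))
E
```

```text
92 [0.5718 0.2353 0.2452] [0.546 0.219 0.213] [0.599 0.253 0.263]
92 [0.5718 0.2352 0.2452] [0.546 0.219 0.212] [0.6   0.252 0.262]
170 [0.5625 0.2394 0.2398] [0.54  0.222 0.205] [0.598 0.289 0.266]
177 [0.5624 0.2394 0.2394] [0.541 0.222 0.203] [0.599 0.292 0.271]
top 158 [0.57126903 0.23425645 0.24607102] [-0.03259522  0.63706521  0.77012042] az 92.92896432322569 tilt 0.8790299109170984 0.004788136653086461
side 261 [0.56267547 0.23838299 0.23820275] [0.06686313 0.9047057  0.42075756] az 85.77318581231609 tilt 0.43428023939723126 0.0023015189324763594
base ((0.5792672634124756, 0.32029029726982117), (0.1311827152967453, 0.09956059604883194), 86.19466400146484) [[0.5252436  0.2581473 ]
 [0.62458473 0.25153977]
 [0.63329095 0.3824333 ]
 [0.5339498  0.38904083]]
```

```bash
python3 -m pendant '[[[0.1,-0.4,3,0.5,0,0,1],[0.1,-0.4,6,0.5,0,0,1],[0.1,-0.4,6,0.5,0,0,1],[0.1,-0.4,6,0.5,0,0,1],[0.1,-0.4,6,0.5,0,0,1]]]' && python3 go.py 0.4725 -0.2885 0.106 -127.4
```

```text
t: 7.3
position: [0.4741, -0.2889, 0.1772]
ee_rot: [1.395, -2.814, 0.004]
wrist_force: [0.1, 1.0, 0.4]
width: 0.0853
t 7.3 pos [ 0.4741 -0.2889  0.1772] F [0.1 1.  0.4] w 0.0853 q [-0.18 -0.08 -0.13  0.   -1.52 -0.47]
shift cm [0.05 0.17 7.11] turn deg [-0.13 -0.08  0.15]
```

```bash
python3 - <<'E'
from h import *
from bench import eyes
F={n:[eyes.camera(n) for _ in range(4)] for n in("side","top")}
D={}
for n in F:
    c=dict(F[n][0]); print(n,"frame noise",np.nanstd([x["range_z"][240,165] for x in F[n]]))
    c["range_z"]=np.median([x["range_z"] for x in F[n]],0); D[n]=c
pickle.dump(D,open("d3.pkl","wb")); t,s=D["top"],D["side"]
im=np.zeros((600,800,3),np.uint8)
im[:,:]=0
im[:300,:400]=crop(t,124,160,50,38,8)[:300,:400]; im[300:600,:400]=crop(t,265,185,50,38,8)[:300]; im[300:600,400:]=crop(s,280,160,50,38,8)[:300]; im[:300,400:]=crop(s,145,226,50,38,8)[:300]
cv2.imwrite("pics/crops2.png",im)
E
```

```text
side frame noise 0.001166189
top frame noise 0.00077671395
```

View pics/crops2.png

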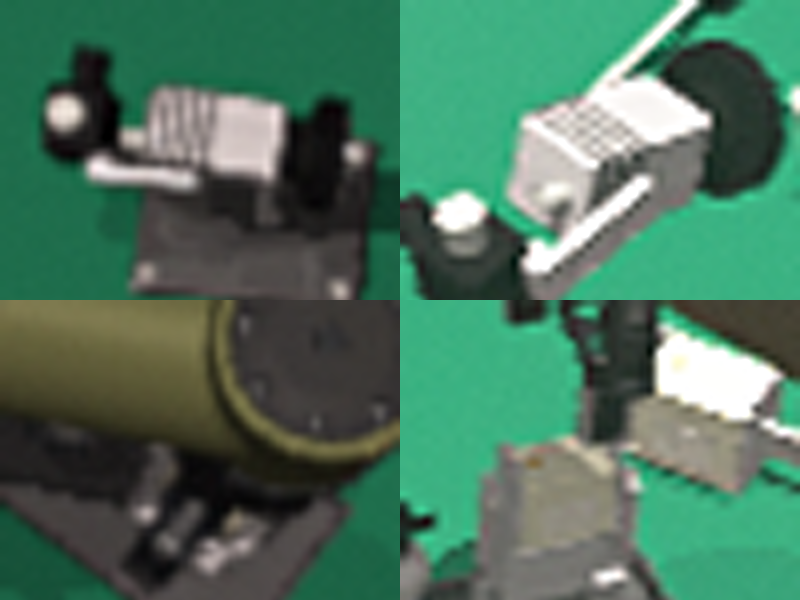

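The top view shows the post top at about (132,173.5) and the head's top-face corners between (143,171) and (159,182). In the side view that face spans (160,241) to (184,236). The gripper is above the fuse in the cradle, fingers open on either side. I'll triangulate the head and go down to the fuse.

```bash
python3 -m pendant '[[[0,0.2,2,0,0,0,1],[0,0.1,5,0,0,0,1],[0,0.1,5,0,0,0,1],[0,0.1,5,0,0,0,1],[0,0.1,5,0,0,0,1]]]' && python3 go.py 0.4725 -0.2885 0.106 -127.4; python3 - <<'E'
from h import *
D=pickle.load(open("d3.pkl","rb")); t,s=D["top"],D["side"]
tp=lambda x,y:(124+(x+.5)/8-.5,160+(y+.5)/8-.5); sp=lambda x,y:(145+(x-400+.5)/8-.5,226+(y+.5)/8-.5)
def tri(a,b):
    o1,d1=ray(t,*a);o2,d2=ray(s,*b); A=np.c_[d1,-d2]; k=np.linalg.lstsq(A,o2-o1,rcond=None)[0]; p,q=o1+k[0]*d1,o2+k[1]*d2; return (p+q)/2,np.linalg.norm(p-q)
X={}
for n,a,b in(("post",(66,112),(460,212)),("A",(152,88),(523,120)),("B",(285,100),(640,78)),("C",(278,180),(712,120)),("D",(150,157),(595,165))):
    X[n],e=tri(tp(*a),sp(*b)); print(n,X[n].round(4),round(e,4))
for a,b in("AB","DC"):
    v=X[a]-X[b]; print(a+b,np.linalg.norm(v),"az",np.degrees(np.arctan2(v[1],v[0])),"tilt",np.arctan2(v[2],np.hypot(v[0],v[1])))
az=np.radians(86.2); h=np.array([np.cos(az),np.sin(az)])
for n,c,box in(("top",t,(144,173,15,7)),("side",s,(163,238,20,8))):
    x,y,w,hh=box; f=c["frame"][y:y+hh,x:x+w].min(-1); q=cloud(c)[y:y+hh,x:x+w]; q=q[(f>110)&(q[...,2]>.25)&(q[...,2]<.295)]
    u=q[:,:2]@h; 
    for _ in range(4):
        k=np.polyfit(u,q[:,2],1); e=q[:,2]-np.polyval(k,u); g=abs(e)<max(2*e.std(),.003); u,q=u[g],q[g]
    print(n,len(q),"tilt",np.arctan(k[0]),e.std(),q.mean(0))
E
```

```text
t: 8.2
position: [0.4731, -0.2888, 0.1273]
ee_rot: [1.395, -2.815, 0.005]
wrist_force: [-0.1, 0.2, 1.4]
width: 0.0856
t 8.2 pos [ 0.4731 -0.2888  0.1273] F [-0.1  0.2  1.4] w 0.0856 q [-0.18 -0.07 -0.21  0.   -1.43 -0.47]
shift cm [0.01 0.07 2.13] turn deg [-0.15 -0.07  0.11]
post [0.583  0.3512 0.2805] 0.0
A [0.5944 0.3089 0.2819] 0.0019
B [0.5963 0.2512 0.2491] 0.0019
C [0.5562 0.2529 0.2528] 0.0014
D [0.5602 0.3085 0.2799] 0.0021
AB 0.0663793568703544 az 91.89016393627249 tilt 0.5165929969769995
DC 0.06208323116624867 az 85.89950312223154 tilt 0.45296662916270436
top 89 tilt 0.4366373717507991 0.0013910177804413886 [0.57728529 0.27954726 0.26764621]
side 124 tilt 0.41926330812492935 0.0009488345316720554 [0.57230412 0.28369912 0.26975983]
```

Triangulation puts the post top at z 0.2805 (0.282 expected). The base measures 131×99.6 mm at azimuth 86°, and three fits give a tilt of about 0.43 rad. That puts the lens at about (0.573, 0.227, 0.223). Next I'll grip the fuse.

```bash
python3 -m pendant '[[[0,0.1,1,0,0,0,1],[0,0.1,2.1,0,0,0,1],[0,0.1,2.1,0,0,0,1],[0,0.1,2.1,0,0,0,1],[0,0.1,2.1,0,0,0,1]]]' && python3 -m pendant '[[[0,0,0,0,0,0,1],[0,0,0,0,0,0,0],[0,0,0,0,0,0,0],[0,0,0,0,0,0,0],[0,0,0,0,0,0,-0.1]]]' 30 && python3 go.py 0.4725 -0.2885 0.106 -127.4
```

```text
t: 8.7
position: [0.4725, -0.2884, 0.1066]
ee_rot: [1.395, -2.815, 0.005]
wrist_force: [0.2, -0.8, -0.2]
width: 0.0855
t: 9.2
position: [0.4725, -0.2884, 0.1066]
ee_rot: [-1.395, 2.815, -0.005]
wrist_force: [-0.0, 0.1, -0.1]
width: 0.0383
t 9.2 pos [ 0.4725 -0.2884  0.1066] F [-0.   0.1 -0.1] w 0.0383 q [-0.18 -0.06 -0.25  0.   -1.39 -0.47]
shift cm [ 0.01 -0.01  0.06] turn deg [-0.17 -0.08  0.11]
```

```bash
python3 -m pendant '[[[0,0,0,0,0,0,-0.2],[0,0,0,0,0,0,-0.25],[0,0,0,0,0,0,-0.3],[0,0,0,0,0,0,-0.4],[0,0,0,0,0,0,-1]]]' 30 && python3 -m pendant '[[[0,0,0,0,0,0,-1],[0,0,0,0,0,0,-1],[0,0,0,0,0,0,-1],[0,0,0,0,0,0,-1],[0,0,0,0,0,0,-1]]]' 60; python3 - <<'E'
from h import *
from bench import eyes
d={n:eyes.camera(n) for n in("side","top")}; pickle.dump(d,open("d4.pkl","wb"))
for n,u,v in(("A",207,200),("brk",197,233),("mm",134,240),("spare",331,207)): print(n,onz(d["top"],u,v,.06))
E
```

```text
t: 9.7
position: [0.4724, -0.2883, 0.1067]
ee_rot: [1.395, -2.815, 0.005]
wrist_force: [-1.4, 0.7, 2.1]
width: 0.0299
t: 10.2
position: [0.4724, -0.2883, 0.1067]
ee_rot: [1.395, -2.815, 0.005]
wrist_force: [-1.6, 0.6, 2.4]
width: 0.0294
A [0.51349458 0.07718512 0.06      ]
brk [0.36632642 0.11696973 0.06      ]
mm [0.33297807 0.39077717 0.06      ]
spare [ 0.48844188 -0.47711322  0.06      ]
```

```bash
python3 -m pendant '[[[0,0,-0.5,0,0,0,-1],[0,0,-2,0,0,0,-1],[0,0,-4,0,0,0,-1],[0,0,-8,0,0,0,-1],[0,0,-12,0,0,0,-1]]]' && python3 -m pendant '[[[0,0,-4,0,0,0,-1],[0,0,-4,0,0,0,-1],[0,0,-4,0,0,0,-1]]]'
cat > tgt.py <<'E'
from go import *
az,t=np.radians(86.0),.43; lens=np.array([.5727,.227,.2229])
x=np.array([np.cos(az)*np.cos(t),np.sin(az)*np.cos(t),np.sin(t)]); y=np.cross([0,0,1],x); y/=np.linalg.norm(y); z=np.cross(x,y)
F=np.stack([x,y,z],1); T=np.stack([-x,y,-z],1)
tip=np.array([-.0395,0,-.0118])   # sprayed tip in tool frame
def tcp(d): return lens-d*x-T@tip
E
python3 - <<'E'
from tgt import *
print(tcp(.09),tcp(.19)); rel(tcp(.19)+[0,0,.05],T)
E
```

```text
t: 10.8
position: [0.4718, -0.288, 0.2286]
ee_rot: [1.394, -2.815, 0.005]
wrist_force: [1.0, -0.3, -1.6]
width: 0.0293
t: 11.1
position: [0.4722, -0.2879, 0.2704]
ee_rot: [-1.394, 2.813, -0.007]
wrist_force: [0.8, 0.5, -2.6]
width: 0.0297
[0.56483203 0.11448277 0.15818944] [0.5584914  0.02380761 0.11650235]
t 11.1 pos [ 0.4722 -0.2879  0.2704] F [ 0.8  0.5 -2.6] w 0.0297 q [-0.18 -0.08  0.04  0.   -1.68 -0.47]
shift cm [-30.03  12.07  10.32] turn deg [ -7.43 -24.04 -32.71]
```

```bash
python3 -m pendant '[[[-30,12,5,-7.4,-24,-32.7,-1],[-30,12,5,-7.4,-24,-32.7,-1],[-30,12,5,-7.4,-24,-32.7,-1],[-30,12,5,-7.4,-24,-32.7,-1],[-30,12,5,-7.4,-24,-32.7,-1]]]'; python3 -c "
from tgt import *
rel(tcp(.19)+[0,0,.09],T)"
```

```text
t: 11.6
position: [0.5381, -0.0481, 0.2301]
ee_rot: [-1.91, 2.041, 0.42]
wrist_force: [0.8, -0.2, -1.4]
width: 0.0295
t 11.6 pos [ 0.5381 -0.0481  0.2301] F [ 0.8 -0.2 -1.4] w 0.0295 q [-0.03 -0.06  0.07 -0.44 -1.68 -0.09]
shift cm [-5.65 -1.56  5.21] turn deg [0.09 0.16 0.17]
```

```bash
python3 -m pendant '[[[-5.6,-1.6,5.2,0,0,0,-1],[-5.6,-1.6,5.2,0,0,0,-1],[-5.6,-1.6,5.2,0,0,0,-1],[-5.6,-1.6,5.2,0,0,0,-1],[-5.6,-1.6,5.2,0,0,0,-1]]]'; python3 - <<'E'
from tgt import *
from bench import eyes
rel(tcp(.12),T)
d={n:eyes.camera(n) for n in("side","top")}; pickle.dump(d,open("d5.pkl","wb"))
im=np.zeros((600,800,3),np.uint8)
im[:,:400]=crop(d["top"],124,150,80,120,5); im[:,400:]=crop(d["side"],140,190,80,120,5)
cv2.imwrite("pics/c5.png",im)
s=r.get_state(); C=R.from_rotvec(s["ee_rot"]); p=s["position"]+C.apply(tip)
for n in d: print(n,"tip",proj(d[n],p),"lens",proj(d[n],lens),"focus",proj(d[n],lens-.09*x))
E
```

```text
t: 12.1
position: [0.5586, 0.0227, 0.2061]
ee_rot: [-1.91, 2.042, 0.42]
wrist_force: [0.1, -0.4, -0.9]
width: 0.0292
t 12.1 pos [0.5586 0.0227 0.2061] F [ 0.1 -0.4 -0.9] w 0.0292 q [ 0.1  -0.06  0.03 -0.43 -1.58 -0.19]
shift cm [-3.35 -0.    8.2 ] turn deg [0.11 0.12 0.14]
side tip [224.25409887 205.28166393] lens [186.48539231 239.29966783] focus [205.94002733 231.78184019]
top tip [208.8708044  182.27248625] lens [166.43716526 179.4011448 ] focus [187.87954835 182.75521556]
```

View pics/c5.png

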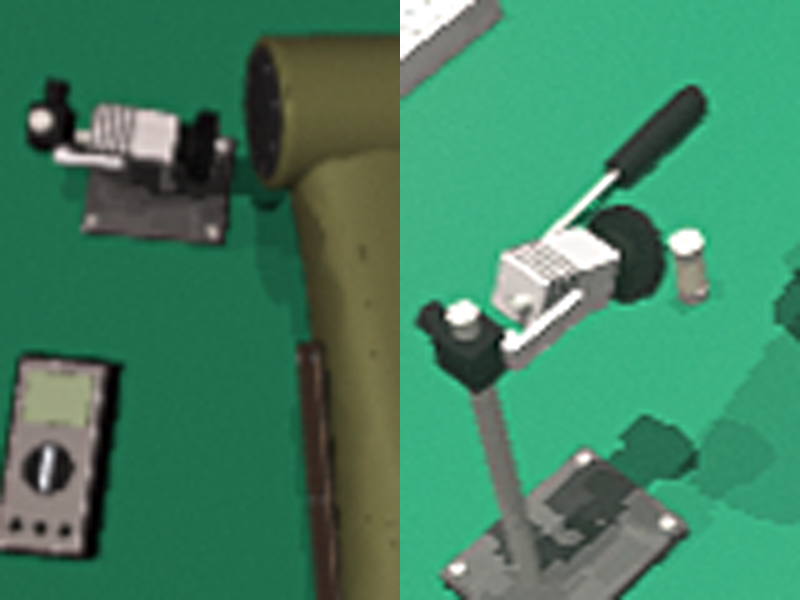

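The side view shows the disc at about px (186,241), spanning x 178–193 and y 231–250. In the top view the disc is at about (164,179). The predicted lens position sits just in front of it in both. I'll refine it with an ellipse fit.

```bash
python3 - <<'E'
from tgt import *
d=pickle.load(open("d5.pkl","rb")); t,s=d["top"],d["side"]
def pts(c,x,y,w,h,thr,keep):
    k=8; g=cv2.resize(c["frame"][y:y+h,x:x+w].max(-1),None,fx=k,fy=k,interpolation=cv2.INTER_CUBIC)
    m=(g<thr).astype(np.uint8); cs,_=cv2.findContours(m,0,1); q=max(cs,key=cv2.contourArea)[:,0].astype(float)
    q=(q+.5)/k-.5+[x,y]; return q[[keep(a) for a in q]]
S=pts(s,170,222,30,34,95,lambda a:a[0]>184.5 and a[1]>229)
print("side",len(S),S.min(0),S.max(0),cv2.fitEllipse(S.astype(np.float32)))
Tq=pts(t,156,166,16,26,55,lambda a:True); print("top",len(Tq),Tq.min(0),Tq.max(0),cv2.fitEllipse(Tq.astype(np.float32)))
# what a 60 mm disc at axial distance a behind lens would span
th=np.linspace(0,2*np.pi,200)
for a in(0,.006,.012,.018):
    o=lens+a*x; c=np.array([o+.03*(np.cos(k)*y+np.sin(k)*z) for k in th])
    for n in("side","top"):
        p=np.array([proj(d[n],q) for q in c]); print(a,n,p.min(0).round(1),p.max(0).round(1),proj(d[n],o).round(1))
print("px/cm side", [ (proj(s,lens+.01*v)-proj(s,lens)).round(2) for v in(x,y,z)],"top",[ (proj(t,lens+.01*v)-proj(t,lens)).round(2) for v in(x,y,z)])
E
```

```text
side 206 [184.5625 230.6875] [192.8125 250.0625] ((183.47071838378906, 240.05673217773438), (17.178470611572266, 20.583375930786133), 150.13833618164062)
top 533 [155.5625 171.9375] [171.4375 191.4375] ((163.76275634765625, 183.03399658203125), (14.045969009399414, 19.579151153564453), 5.245298385620117)
0 side [179.3 229.8] [193.8 248.8] [186.5 239.3]
0 top [164.6 172.1] [168.4 186.7] [166.4 179.4]
0.006 side [178.  230.3] [192.4 249.4] [185.1 239.8]
0.006 top [163.1 171.9] [166.9 186.5] [165.  179.2]
0.012 side [176.6 230.8] [191.1 249.9] [183.7 240.4]
0.012 top [161.7 171.6] [165.4 186.3] [163.5 178.9]
0.018 side [175.2 231.3] [189.7 250.5] [182.3 240.9]
0.018 top [160.2 171.4] [163.9 186. ] [162.  178.7]
px/cm side [array([-2.29,  0.89]), array([2.32, 1.57]), array([ 0.66, -2.76])] top [array([-2.44, -0.38]), array([-0.28,  2.41]), array([ 0.57, -0.36])]
```

Disc outlines agree with the predicted lens within about 0.5 px (1–2 mm) in both views. Now the approach, straight along the line of sight at the end.

```bash
python3 -m pendant '[[[-1,0,3,0.1,0.1,0.1,-1],[-2,0,6,0.1,0.1,0.1,-1],[-3.3,0,8.2,0.1,0.1,0.1,-1],[-3.3,0,8.2,0.1,0.1,0.1,-1],[-3.3,0,8.2,0.1,0.1,0.1,-1]]]'; python3 -m pendant '[[[0,0,0,0,0,0,-1],[0,0,0,0,0,0,-1],[0,0,0,0,0,0,-1]]]'; python3 - <<'E'
from tgt import *
from bench import eyes
rel(tcp(.09),T)
d={n:eyes.camera(n) for n in("side","top")}; pickle.dump(d,open("d6.pkl","wb"))
im=np.zeros((600,800,3),np.uint8)
im[:,:400]=crop(d["top"],140,150,80,120,5); im[:,400:]=crop(d["side"],160,180,80,120,5)
cv2.imwrite("pics/c6.png",im)
s=r.get_state(); C=R.from_rotvec(s["ee_rot"])
for n in d:
  for k,v in(("sprayed",tip),("other",tip+[.079,0,0]),("topfront",tip+[-.0,0,0]+np.array([.0125,-.015,-.025]))): print(n,k,proj(d[n],s["position"]+C.apply(v)).round(1))
E
```

```text
t: 12.7
position: [0.5632, 0.0861, 0.1463]
ee_rot: [-1.908, 2.045, 0.415]
wrist_force: [0.0, -0.0, -1.8]
width: 0.0293
t: 13.0
position: [0.5636, 0.0854, 0.147]
ee_rot: [-1.906, 2.045, 0.414]
wrist_force: [-1.0, -0.9, -1.9]
width: 0.0292
t 13.0 pos [0.5636 0.0854 0.147 ] F [-1.  -0.9 -1.9] w 0.0292 q [ 0.22 -0.06 -0.08 -0.41 -1.43 -0.26]
shift cm [-3.11  0.08  0.2 ] turn deg [-0.14  0.02  0.  ]
side sprayed [212.2 228.9]
side other [227.2 223.1]
side topfront [213.  219.3]
top sprayed [195.2 183.7]
top other [212.9 186.5]
top topfront [200.2 179.8]
```

View pics/c6.png

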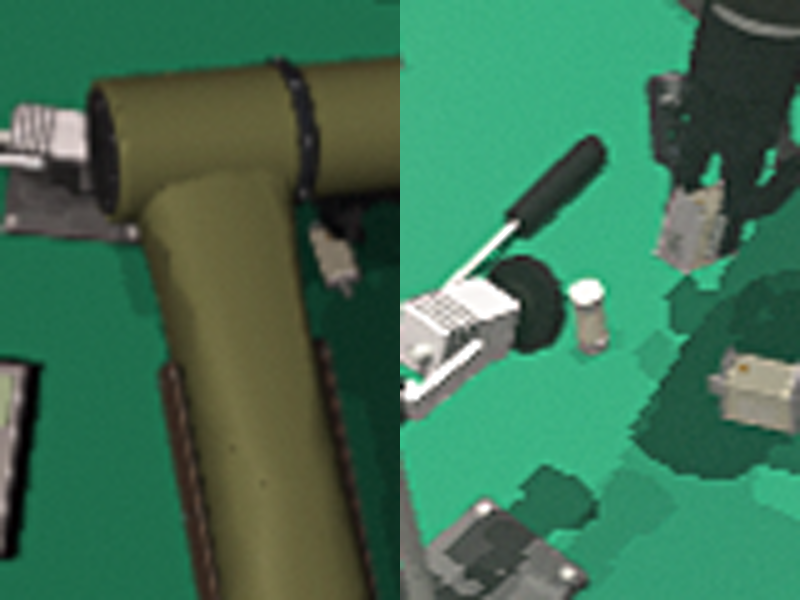

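The side view shows the fuse held upright in the gripper and tilted towards the camera. Its sprayed end is near px (212,229), as predicted. The top view shows the wrist link at about (160,180), passing over the camera head, so I need its height before moving on.

```bash
python3 - <<'E'
from tgt import *
d=pickle.load(open("d6.pkl","rb")); t,s=d["top"],d["side"]; P=cloud(t)
for v in(170,180,188):
  print([(u,P[v,u].round(3).tolist()) for u in(161,166,175,185)])
S=cloud(s); q=S[205:236,205:226]; f=s["frame"][205:236,205:226]; m=(np.linalg.norm(q-(lens-.12*x),axis=-1)<.07)&(f.max(-1)>90)
p=q[m]; st=r.get_state(); C=R.from_rotvec(st["ee_rot"]); l=C.inv().apply(p-st["position"])-tip; l=l*[-1,1,-1]*1000
print("fuse-frame relative to sprayed tip, mm",len(l),np.percentile(l,[2,10,50,90,98],axis=0).round(1))
full=s["frame"][:,:,::-1]; 
im=np.zeros((600,800,3),np.uint8); im[:384,:400]=full[:,100:500][:384]; im[:600,400:]=crop(s,200,200,33,50,12)[:600,:400-4+4] if False else cv2.resize(full[200:250,200:233],(400,600),interpolation=cv2.INTER_CUBIC)
cv2.imwrite("pics/c7.png",im)
E
```

```text
[(161, [0.527, 0.165, 0.604]), (166, [0.528, 0.15, 0.601]), (175, [0.53, 0.124, 0.593]), (185, [0.534, 0.095, 0.58])]
[(161, [0.497, 0.165, 0.596]), (166, [0.495, 0.147, 0.609]), (175, [0.498, 0.122, 0.596]), (185, [0.502, 0.094, 0.579])]
[(161, [0.476, 0.169, 0.575]), (166, [0.473, 0.149, 0.592]), (175, [0.475, 0.123, 0.584]), (185, [0.476, 0.093, 0.579])]
fuse-frame relative to sprayed tip, mm 187 [[-52.5 -27.1 -16.7]
 [-38.8 -10.7 -12.1]
 [-17.7   5.7  11.8]
 [-11.7  17.3  27.6]
 [ -3.1  22.   34.4]]
```

View pics/c7.png

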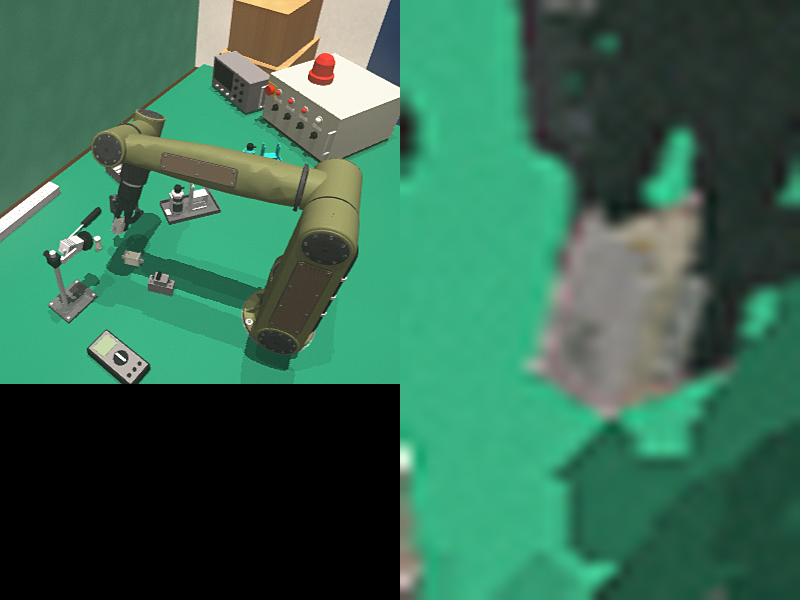

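The wrist link is above z 0.5, clear of the 0.29 m camera. The held fuse's points match its expected extents about the predicted tip. Moving the last 3 cm along the line of sight, then checking against the same camera.

```bash
python3 -m pendant '[[[-1,0.1,0.1,-0.1,0,0,-1],[-2,0.1,0.2,-0.1,0,0,-1],[-3,0.1,0.2,-0.1,0,0,-1],[-3.1,0.1,0.2,-0.1,0,0,-1],[-3.1,0.1,0.2,-0.1,0,0,-1]]]'; python3 -m pendant '[[[0,0,0,0,0,0,-1],[0,0,0,0,0,0,-1],[0,0,0,0,0,0,-1]]]'; cat > chk.py <<'E'
from tgt import *
from bench import eyes
rel(tcp(.09),T)
fr=[eyes.camera("side") for _ in range(6)]; s=fr[0]; s["range_z"]=np.median([k["range_z"] for k in fr],0); pickle.dump(s,open("d8.pkl","wb"))
S=cloud(s); fl=(lens-.09*x)
L=((S-fl)@F)*1000  # lens-aligned frame, mm from focus
f=s["frame"].max(-1)
m=(np.linalg.norm(L,axis=-1)<75)&(f>90); p=L[m]
print("all",len(p),np.nanpercentile(p,[3,50,97],axis=0).round(1).tolist())
e=p[(p[:,0]>-18)&(p[:,0]<-8)&(abs(p[:,1])<22)]; print("endplate",len(e),np.percentile(e,[3,50,97],axis=0).round(1).tolist())
for _ in range(4):
    c=e.mean(0); n=np.linalg.svd(e-c)[2][2]; k=(e-c)@n; e=e[abs(k)<max(1.5,2*k.std())]
n*=np.sign(n[0]); print("plate normal",n.round(3),"centre",c.round(1),len(e),k.std())
m=(abs(L[...,0]-75)<30)&(np.hypot(L[...,1],L[...,2])<42)&(f<70)&np.isfinite(L[...,0])
vv,uu=np.nonzero(m); g=uu<200; p=L[m][g]; p=p+[-90,0,0]; print("disc rel lens",len(p),np.percentile(p,[3,50,97],axis=0).round(1).tolist())
c=np.median(p,0); p=p[abs(p[:,0]+0-(-90+90)*0-c[0])<12]
for _ in range(4):
    c=p.mean(0); n=np.linalg.svd(p-c)[2][2]; k=(p-c)@n; p=p[abs(k)<max(1.5,2*k.std())]
n*=np.sign(n[0]); print("disc normal",n.round(3),"c",c.round(1),len(p),k.std())
E
python3 chk.py
```

```text
t: 13.6
position: [0.5644, 0.1153, 0.1581]
ee_rot: [-1.909, 2.044, 0.417]
wrist_force: [-0.6, -0.6, -2.0]
width: 0.0295
t: 13.9
position: [0.5644, 0.1151, 0.1579]
ee_rot: [-1.909, 2.045, 0.417]
wrist_force: [0.5, -0.2, -1.1]
width: 0.0293
t 13.9 pos [0.5644 0.1151 0.1579] F [ 0.5 -0.2 -1.1] w 0.0293 q [ 0.28 -0.07 -0.07 -0.41 -1.42 -0.32]
shift cm [ 0.04 -0.05 -0.05] turn deg [0.   0.01 0.05]
all 203 [[-50.1, -15.7, -17.0], [-16.3, 6.4, 11.6], [-4.1, 28.7, 34.1]]
endplate 100 [[-16.9, -12.3, -17.8], [-14.5, 4.6, 8.7], [-9.8, 16.7, 32.1]]
plate normal [ 1.     0.01  -0.027] centre [-14.6   3.7   7.3] 82 0.8285035546818224
disc rel lens 52 [[7.8, -22.7, -22.8], [14.1, 13.2, 18.3], [14.9, 31.0, 30.5]]
disc normal [0.999 0.006 0.037] c [13.7  8.3 13.4] 40 1.1976254565448083
```

```bash
python3 - <<'E'
from tgt import *
s=pickle.load(open("d8.pkl","rb")); t=pickle.load(open("d3.pkl","rb"))["top"]
for n,c,lim in(("side",s,200),("top",t,172)):
    L=((cloud(c)-lens)@F)*1000; f=c["frame"].max(-1); u=np.mgrid[:384,:512][1]
    m=(abs(L[...,0]-10)<25)&(np.hypot(L[...,1],L[...,2])<38)&(f<75)&(u<lim); p=L[m]; e=p[(abs(p[:,0]-np.median(p[:,0]))<10)]
    print(n,len(p),np.percentile(p,[3,50,97],axis=0).round(1).tolist())
    for _ in range(5):
        q=e.mean(0); nn=np.linalg.svd(e-q)[2][2]; k=(e-q)@nn; e=e[abs(k)<max(2,2*k.std())]
    nn*=np.sign(nn[0]); print(" disc normal",nn.round(3),"c",q.round(1),len(e),k.std().round(2),"y",np.percentile(e[:,1],[2,98]).round(1),"z",np.percentile(e[:,2],[2,98]).round(1))
    # head top face slope in lens frame
    m=(L[...,0]>25)&(L[...,0]<95)&(abs(L[...,1])<17)&(L[...,2]>5)&(L[...,2]<35)&(c["frame"].min(-1)>115)&(u<lim); e=L[m]
    for _ in range(5):
        A=np.c_[e[:,:2],np.ones(len(e))]; kk=np.linalg.lstsq(A,e[:,2],rcond=None)[0]; rr=e[:,2]-A@kk; e=e[abs(rr)<max(1.5,2*rr.std())]
    print(" head top: slope along x,y",kk.round(3),len(e),rr.std().round(2),"y range",np.percentile(e[:,1],[2,98]).round(1))
E
```

```text
side 174 [[9.4, -19.4, -19.6], [16.0, 14.3, 13.3], [28.6, 30.8, 29.3]]
 disc normal [ 1.    -0.015 -0.004] c [15.7 10.3  8.8] 112 1.01 y [-21.4  30.9] z [-23.8  28.8]
 head top: slope along x,y [-6.0000e-03  3.0000e-03  1.9775e+01] 121 0.57 y range [-15.6  16.8]
top 92 [[5.4, -24.3, -7.7], [16.8, 2.5, 16.9], [30.6, 26.0, 31.9]]
 disc normal [0.882 0.086 0.462] c [15.9  2.9 20.2] 59 2.71 y [-24.2  24.6] z [ 3.7 32.4]
 head top: slope along x,y [ 0.022 -0.024 17.302] 105 1.32 y range [-16.1  15.8]
```

Orientation agrees: slopes are within about 0.02 rad, and the fuse end plate lies parallel to the ring disc. Both the disc and the head sit about 1 mm towards −y relative to the fuse, so I'll make that small trim and settle.

```bash
python3 -m pendant '[[[0,-0.1,0,0,0,0,-1],[0,-0.1,0,0,0,0,-1],[0,-0.1,0,0,0,0,-1],[0,-0.1,0,0,0,0,-1],[0,-0.1,0,0,0,0,-1]]]'; python3 -m pendant '[[[0,0,0,0,0,0,-1],[0,0,0,0,0,0,-1],[0,0,0,0,0,0,-1],[0,0,0,0,0,0,-1],[0,0,0,0,0,0,-1]]]'; python3 chk.py | head -4; python3 -c "
from bench import r
s=r.get_state(); print(abs(s['qvel']).max(),s['ee_rot'],s['wrist_force'],s['width']); r.sign_off()"
```

```text
t: 14.7
position: [0.5654, 0.1151, 0.158]
ee_rot: [-1.909, 2.044, 0.417]
wrist_force: [0.2, -0.3, -1.7]
width: 0.0295
t: 15.2
position: [0.5654, 0.1151, 0.158]
ee_rot: [-1.909, 2.044, 0.417]
wrist_force: [0.0, 0.2, -2.0]
width: 0.0295
t 15.2 pos [0.5654 0.1151 0.158 ] F [ 0.   0.2 -2. ] w 0.0295 q [ 0.28 -0.06 -0.07 -0.41 -1.42 -0.32]
shift cm [ 0.06  0.05 -0.05] turn deg [-0.    0.02  0.07]
all 208 [[-49.4, -26.6, -16.4], [-16.3, 4.9, 12.8], [-4.4, 28.0, 38.4]]
endplate 101 [[-16.8, -13.0, -17.7], [-14.6, 3.3, 8.9], [-10.2, 15.3, 31.4]]
0.001985226447476123 [-1.90874904  2.04435526  0.41655684] [-0.03042497 -0.00865877 -2.3302345 ] 0.028939396978820184
the job is handed in; nothing more can be done
```

I sprayed the fuse, lifted it out and am holding it at the inspection camera. The job was handed in at about 15.5 s of the 53 s allowed; no verdict is reported.

- **Spray:** I pressed the cap down to its stop at z 0.126, where the force rose to 17 N against the spring's 7.7 N. I held it about 2 s and let it go. Depth readings afterwards put the top back near 0.13 m.
- **Fuse:** I gripped it from above at mid-length (opening 29–30 mm, grip 60 N) and lifted it straight out. It is now held at the estimated focus point, tipped up 0.43 rad.
- **Last checks:**
  - The arm was still, and the wrist force of about 2 N is just the fuse's weight.
  - The fuse's pose matched the target to about 1 mm and 0.1°.
  - The side camera saw the fuse's end plate parallel to the camera's ring light within about 0.03 rad.
- **What disagreed:**
  - Tilt estimates ran from 0.38 to 0.52 rad. The averaged depth fits gave 0.42–0.44, so I used 0.43. One fit to the ring light from the top view was poor and I ignored it.
  - The two cameras disagreed by 2–5 mm sideways. I moved the fuse 1 mm to compensate, so expect 2–3 mm of uncertainty in the lens position.
- **Not checked:** I took no final picture of the other things on the bench. Between the grip and the hand-in, the wrist force stayed under about 3 N.

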